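# Unclip the die tray from the case pan

## Task

Take the white die tray off the green case pan so that the arch cast beneath can be reached: pinch the two orange side buttons on its black handle together, lift the tray off level, and set it down gently, upright, in the middle of the cork mat. Then let go, so that both buttons spring back out. Leave the cast in the pan and do not disturb the other things on the bench.

Things in the scene. Friction and masses are not known exactly. Their poses are not given: they have to be found in the camera images.
- tray_grip (a point): Midway between the two orange buttons on the tray's black handle (46 mm along x, 32 mm along y, top 15 mm above this point). Axes: x along the tray's long side, y short, z up. A button 26 mm wide (x), 22 mm high, centred at this height, stands out of each y side: 54 mm over both when out, 38 mm when both fully in. Tray floor 26 mm below this point, free beside the buttons.
- tray_base (a point): Centre of the underside of the loose white die tray (0.24 to 0.5 kg), 47 mm below tray_grip, same axes. Tray: 178 mm (x) by 142 mm (y); floor 21 mm up, edge 27 mm up. Three fixed stone dies up to 20 mm high at each end, 60 mm from the middle along x. Its lower 18 mm nest inside the pan with 2 mm play, its flange resting on the rim. It can be carried by its pressed buttons.
- button_left (a joint): Button on the tray's +y side: 0 is out, 0.008 m fully in. A spring pushes it out (2 N when out, 6 N fully in). It draws a steel bolt out of a slot in the pan's long wall; while either bolt is out in its slot the tray cannot be lifted. The bolt is clear at 0.0055 m if the tray is centred, at 0.007 m or more wherever it sits.
- button_right (a joint): The same for the button on the tray's -y side.
- pan: Green case pan, fixed to the bench, 180 mm (x) by 148 mm (y), rim 60 mm high, open at the top. Origin at the centre of its underside. At the start the tray is nested on it, axes parallel, with the tray's underside 42 mm above the bench.
- mat_top (a point): Centre of the top face of the brown cork mat, which is fixed to the bench: 260 mm (its x) by 230 mm (its y), 4 mm thick, so this point is 4 mm above the bench.
- cast_center (a point): Middle of the white stone arch cast, a loose horseshoe about 52 by 61 mm and 24 mm high, lying on the floor of the pan under the tray.
- sprue_ring: Loose copper ring standing on the bench, 52 mm across, 35 mm high; origin at its underside. Bystander.
- vial: Loose cobalt glass vial, upright, 24 mm across, 56 mm high; origin at its underside. Bystander.
- carver: Loose horn-handled carver lying on the bench, 160 mm long, 10 mm thick. Bystander.
- bowl: Loose green mixing bowl, 110 mm across, 60 mm high. Bystander.
- wax_block: Loose dark red wax block 70 by 45 by 14 mm. Bystander.
- jar: Loose amber glass jar, 54 mm across, 70 mm high. Bystander.
There are look-alikes about, which are no part of the job. What is shaped like the part that bears tray_grip but blue or yellow is not meant.

How it is judged:
On the way, in this order (a step that is already met when the one before it is completed fails the run):
1. Both buttons pressed in together, at least 5.5 mm each, with the tray still nested on the pan (value of joint each of button_left, button_right above 0.0055 m and z of tray_grip in the frame of pan below 0.1 m), for 0.1 s.
2. Tray lifted clear of the pan: its underside at least 10 mm above the rim (z of tray_grip in the frame of pan above 0.117 m), for 0.1 s.
At the end, for the whole second after the job is handed in: The tray stands upright (within 4 degrees) and at rest on the cork mat, its middle within 45 mm of the mat's middle, its underside within 5 mm of the mat's face; both buttons have sprung out to within 2 mm; the cast still lies in the pan (horizontal distance between tray_grip and mat_top below 0.045 m and angle between tray_grip's own z axis and vertical below 0.07 rad and height (world z) of tray_grip between 0.046 and 0.056 m and linear speed of tray below 0.02 m/s and value of joint each of button_left, button_right below 0.002 m and horizontal distance between cast_center and pan below 0.065 m and height (world z) of cast_center below 0.03 m); the robot touches nothing.
It fails at once if The tray is tipped more than about 23 degrees (angle between tray_grip's own z axis and vertical above 0.4 rad).
It fails at once if The tray is let go while its underside is more than 20 mm above the mat's face (contact force between tray and the fingers below 0.05 N and height (world z) of tray_grip above 0.071 m and z of tray_grip in the frame of pan above 0.1 m).
It fails at once if The cast is shifted more than 25 mm (distance of cast_center from where it was at the start of the episode above 0.025 m).
It fails at once if A bystander is moved more than 30 mm (distance of any of sprue_ring, vial, carver, bowl, wax_block, jar from where it was at the start of the episode above 0.03 m).
It also fails if it takes over 48 s, if anything falls off the work surface, if the arm or the gripper's body presses on something with over 40 N, if the wrist force passes 120 N, or if a joint passes its speed limit or range.

## Robot

A 6-joint arm with a two-finger parallel gripper is mounted at the origin on the work surface. World frame = base frame: x ahead of the robot, y to its left, z up, the work surface at z = 0. Lengths are in m, angles in rad, forces in N, time in s.
With the tool pointing down it reaches from about 0.3 to 0.775 m from the base axis. Payload 14.6 kg.
Tool frame: the origin (TCP) lies on the centre line of the jaws, within the pads' length; the fingertips stand 14 mm ahead of it and the grasp point (between the pads) lies 5 mm behind it; x points along the fingers, y is the direction in which the jaws open and shut, and the axes are right-handed (so a half turn about x gives the same grasp; the last joint's range is limited). The gripper opens to 94 mm and grips with 3 to 60 N. Pads are 16 mm wide; open, the fingers measure 119 mm over their backs; the gripper's body (75 mm by 177 mm) begins 78 mm behind the grasp point.
Start: joints at [1.102, 0.3, 1.521, -0, 1.321, -0.067], TCP at [0.215, 0.506, 0.219] pointing down, gripper open.
Joint ranges: [-3.03, 3.03], [-0.79, 2.21], [0.23, 2.52], [-1.04, 4.18], [0, 3.07], [-2.55, 2.55]. Speed limits (rad/s): [2.22, 2.22, 2.57, 3.14, 3.14, 3.14].

## Interface

Orientations are given as [roll, pitch, yaw] about the fixed x, y, z axes, in that order (R = Rz(yaw) Ry(pitch) Rx(roll)).
In Python, from station import * gives the robot as it stands. The module is installed in compiled form; this text tells all that it offers.
- The arm moves only by the shell command python3 -m handwheel 'ROWS' [FORCE]. ROWS is JSON, a list of rows, each a list of 3 entries, a list of its own where there are three numbers: the shift along the tool's x, y, z in mm, then the turn about the tool's x in rad, then the gripper command: -1 is fully open, 1 is shut, values between are in proportion. In form: [[[dx, dy, dz], spin, gripper], ...]. A call has exactly 5 rows; each row is the pose to reach, as a shift and turn from the pose measured when the call began, along the tool's axes at that moment; what a row does not reach only later rows make up. A row lasts 1/10 s, in which the tool goes at most 50 mm and 8.59 degrees, less where a joint would pass 70% of its speed; a pose out of reach is approached as far as the arm can. A call with a gripper value outside its range is refused whole. The fingers move at their own pace and stop on an object; FORCE is the grip in N (left out, the last holds). Time passes only in rows, so rows that repeat a pose let the fingers close, or fill a call up. It gives the time, the measured TCP pose, the force and the opening at its end, in the units of the state.
- get_obs(): the state, without advancing time (a new reading comes with each control period).
- camera(name): name is "side" or "top"; returns (picture, depth): 384x512x3 uint8, blue, green, red; 384x512 float32, m along the optical axis (not along the pixel's ray), 0 where there is no reading.
- camera_info(name): a dict with "fx", "fy", "cx", "cy" (pixels), "extrinsics" (4x4, takes a point from camera to world coordinates). Camera axes: x right, y down, z forward; pixel columns grow to the right and rows downward; lengths in m; the calibration is good to about 2 mm. A picture is of the moment at which its call begins. camera_info takes no time and is no camera call.
- hand_in(): hands the job in, once; it reports no verdict.
The state is a dict: "time_s": time; "qpos": joint angles; "joint_vel": joint speeds; "tau": joint torques, N m; "ee_pos": TCP position; "eef_rot": TCP orientation; "force": force on the tool from outside, world axes, zero at the start; "moment": the same for the moment, N m; "grip_width": finger opening in m.
Only numpy, scipy, OpenCV 4.12 (cv2) and the standard library are available. Lean on these libraries where they do the work, as an engineer would, in place of code of your own. Each camera call takes 0.05 s, during which the arm holds its last target. There are 200 camera calls.

## Working session

There is one attempt and no reset: what is moved stays moved. The work goes in short steps, Python scripts to look and compute and a shell command to move; the robot and the scene stay as the last step left them, time stands still between calls to the robot, and variables do not carry over. Pictures are saved under pics/ and viewed, about 8 in all and at most 12, crops included, and the job is handed in when it is done.

```bash
mkdir -p pics; python3 - <<'E'
from station import *
import cv2,numpy as np
o=get_obs();print({k:np.round(v,3) for k,v in o.items()})
for n in("top","side"):
    p,d=camera(n);cv2.imwrite(f"pics/{n}0.png",p);np.savez(f"{n}0.npz",p=p,d=d)
    i=camera_info(n);print(n,i["fx"],i["cx"],i["cy"],np.round(i["extrinsics"],3).tolist())
E
```

```text
{'time_s': np.float64(0.0), 'qpos': array([ 1.102,  0.3  ,  1.522,  0.   ,  1.321, -0.067]), 'joint_vel': array([-0.002, -0.001, -0.001,  0.004,  0.001, -0.   ]), 'tau': array([ 0.0000e+00, -5.3180e+01, -3.5274e+01,  7.1000e-02,  2.4000e-02,
       -0.0000e+00]), 'ee_pos': array([0.215, 0.506, 0.219]), 'eef_rot': array([-1.653,  1.57 , -2.054]), 'force': array([ 0.389, -0.67 , -0.019]), 'moment': array([0.003, 0.015, 0.013]), 'grip_width': np.float64(0.094)}
top 466.8290015153959 260.2296348041483 192.2696758783056 [[0.007, -0.996, 0.092, 0.385], [-1.0, -0.007, 0.001, -0.002], [-0.001, -0.092, -0.996, 1.67], [0.0, 0.0, 0.0, 1.0]]
side 404.76876047213136 262.60283390831637 193.14775910570776 [[-0.962, -0.182, 0.201, 0.246], [-0.272, 0.64, -0.719, 1.023], [0.002, -0.746, -0.666, 1.044], [0.0, 0.0, 0.0, 1.0]]
```

View pics/top0.png

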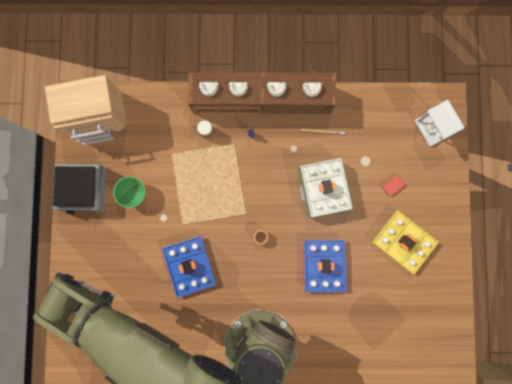

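View pics/side0.png

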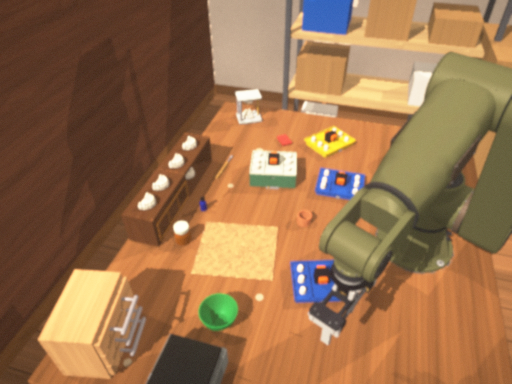

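Top view: the white tray is at about (326,187) with its orange and black handle, the mat at (209,184), the blue look-alikes at (190,267) and (326,266), and the yellow one at (406,242). The ring is at (261,237) and the vial at (251,133). Next I'll measure the tray and mat.

```bash
cat > h.py <<'E'
from station import *
import cv2,numpy as np
def ray(n,uv,z):
    i=camera_info(n);E=np.array(i["extrinsics"]);uv=np.atleast_2d(uv).astype(float)
    d=np.c_[(uv[:,0]-i["cx"])/i["fx"],(uv[:,1]-i["cy"])/i["fy"],np.ones(len(uv))]@E[:3,:3].T
    return E[:3,3]+d*((z-E[2,3])/d[:,2])[:,None]
def big(m):
    c,_=cv2.findContours(m.astype(np.uint8),cv2.RETR_EXTERNAL,cv2.CHAIN_APPROX_NONE)
    return max(c,key=cv2.contourArea)
def rect(n,c,z):
    w=ray(n,c.reshape(-1,2),z)[:,:2]
    return cv2.minAreaRect((w*1000).astype(np.float32))
def cloud(n,d):
    i=camera_info(n);E=np.array(i["extrinsics"]);v,u=np.mgrid[:384,:512]
    return np.stack([(u-i["cx"])/i["fx"]*d,(v-i["cy"])/i["fy"]*d,d],-1)@E[:3,:3].T+E[:3,3]
E
python3 - <<'E'
from h import *
a=np.load("top0.npz");p,d=a["p"],a["d"]
P=cloud("top",d);hsv=cv2.cvtColor(p,cv2.COLOR_BGR2HSV)
roi=np.zeros((384,512),bool);roi[150:225,292:362]=1
m=roi&(P[...,2]>.055); print("pan+tray",rect("top",big(m),.066), "z hist",np.histogram(P[...,2][m],np.arange(.05,.12,.005)))
o=roi&(hsv[...,0]<16)&(hsv[...,1]>150)&(hsv[...,2]>120)
c=cv2.connectedComponentsWithStats(o.astype(np.uint8));print(c[2:],)
cc=c[3][1:][c[2][1:,4]>8]
w=ray("top",cc,.1);print("orange",w.round(4),w.mean(0))
k=roi&(P[...,2]>.096);v,u=np.nonzero(k);print("handle",ray("top",[[u.mean(),v.mean()]],.104),k.sum())
r2=np.zeros_like(roi);r2[135:232,160:256]=1
mm=r2&(hsv[...,2]>150)&(hsv[...,1]<150)&(hsv[...,0]<25)
mm=cv2.morphologyEx(mm.astype(np.uint8),cv2.MORPH_OPEN,np.ones((5,5)))
c=big(mm);print("mat",rect("top",c,.004))
vis=p.copy();vis[o]=(255,0,255);cv2.drawContours(vis,[c,big(m)],-1,(255,0,0),1)
s=cv2.resize(vis[130:230,160:365],None,fx=3.9,fy=3.9,interpolation=cv2.INTER_NEAREST);cv2.imwrite("pics/c1.png",s)
E
```

```text
pan+tray ((551.5496215820312, -225.94534301757812), (178.69546508789062, 148.1817626953125), 11.775274276733398) z hist (array([  0, 369, 860, 507, 125,  55,  49,  12,   9,  42,  79,  52,   5]), array([0.05 , 0.055, 0.06 , 0.065, 0.07 , 0.075, 0.08 , 0.085, 0.09 ,
       0.095, 0.1  , 0.105, 0.11 , 0.115]))
(array([[     0,      0,    512,    384, 196605],
       [   321,    186,      2,      3,      3]], dtype=int32), array([[255.49899036, 191.50006867],
       [321.66666667, 187.        ]]))
orange [] [nan nan nan]
handle [[ 0.54974281 -0.22694875  0.104     ]] 194
mat ((572.8502197265625, 190.8868865966797), (346.8656005859375, 343.6983337402344), 0.38414332270622253)<stdin>:9: RuntimeWarning: Mean of empty slice.
  ret = um.true_divide(
```

View pics/c1.png

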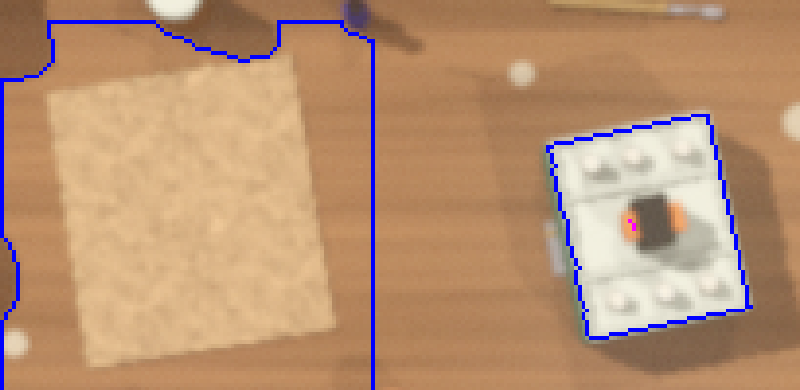

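Crop: the tray outline fits, with the long side at 11.8° and its centre at about (0.551, -0.226). The mat mask leaked into the bench, but its corners are clear in the crop at (47,95), (290,58), (335,328) and (90,365), so I'll use those.

```bash
cat >> h.py <<'E'
from scipy.spatial.transform import Rotation as Ro
TR=np.array([.5507,-.2265,.089]);YAW=np.radians(11.8)
def go(target,yaw=YAW):
    "shift (mm, tool axes) and spin to reach TCP target with jaw axis along tray y"
    o=get_obs();R=Ro.from_euler("xyz",o["eef_rot"]).as_matrix()
    sh=R.T@(np.array(target)-o["ee_pos"])*1000
    yt=np.array([-np.sin(yaw),np.cos(yaw),0]);b=R.T@yt;s=np.arctan2(b[2],b[1]);s=(s+np.pi/2)%np.pi-np.pi/2
    print("t",o["time_s"],"tcp",o["ee_pos"].round(4),"shift",sh.round(1),"spin",s.round(3),"toolx",R[:,0].round(3),"F",o["force"].round(1),"w",round(float(o["grip_width"]),4),"q6",o["qpos"][5].round(2))
E
python3 - <<'E'
from h import *
c=np.array([[47,95],[290,58],[335,328],[90,365]])/3.9+[160,130]-.5
w=ray("top",c,.004);print(w.round(3),w.mean(0).round(4),np.linalg.norm(w-np.roll(w,1,0),axis=1))
go(TR+[0,0,.12])
E
```

```text
[[0.676 0.321 0.004]
 [0.712 0.097 0.004]
 [0.462 0.053 0.004]
 [0.427 0.276 0.004]] [0.5695 0.1867 0.004 ] [0.25337898 0.22753563 0.25408376 0.22624757]
t 0.1 tcp [0.215 0.506 0.219] shift [  10.5 -542.9  595.4] spin -0.608 toolx [-0.    -0.001 -1.   ] F [0.6 0.5 0.3] w 0.0941 q6 -0.07
```

```bash
python3 -m handwheel '[[[0,-30,33],-0.12,-1],[[0,-60,66],-0.24,-1],[[0,-90,99],-0.36,-1],[[0,-120,132],-0.48,-1],[[0,-150,165],-0.608,-1]]'; python3 -c "
from h import *
go(TR+[0,0,.12])"
```

```text
time_s: 0.6
ee_pos: [0.3081, 0.3025, 0.2189]
eef_rot: [-2.298, 1.57, -2.09]
force: [0.6, 0.4, -0.5]
grip_width: 0.0936
t 0.6 tcp [0.3081 0.3025 0.2189] shift [  10.3 -567.8  127.7] spin 0.003 toolx [-0.001 -0.001 -1.   ] F [ 0.6  0.4 -0.5] w 0.0936 q6 -1.09
```

```bash
python3 -m handwheel '[[[2,-45,10],0,-1],[[3,-90,20],0,-1],[[4,-135,30],0,-1],[[5,-180,40],0,-1],[[5,-225,50],0,-1]]' >/dev/null;  python3 -c "
from h import *
go(TR+[0,0,.12])"
```

```text
t 1.1 tcp [0.4039 0.0909 0.214 ] shift [   5.3 -340.9   77.8] spin 0.003 toolx [-0.001 -0.001 -1.   ] F [ 0.6  0.  -0.1] w 0.094 q6 -1.65
```

```bash
python3 -m handwheel '[[[2,-45,10],0,-1],[[3,-90,20],0,-1],[[4,-135,31],0,-1],[[5,-180,41],0,-1],[[5,-225,51],0,-1]]' >/dev/null; python3 -m handwheel '[[[0,-40,10],0,-1],[[0,-80,20],0,-1],[[0,-116,27],0,-1],[[0,-116,27],0,-1],[[0,-116,27],0,-1]]' >/dev/null;  python3 - <<'E'
from h import *
go(TR+[0,0,.12])
p,d=camera("side");cv2.imwrite("pics/s2.png",cv2.resize(p[100:230,200:340],None,fx=5,fy=4.6))
E
```

```text
t 2.1 tcp [ 0.5508 -0.2287  0.208 ] shift [-1.   2.2  0.3] spin 0.002 toolx [-0.002 -0.    -1.   ] F [-0.   0.8  0.2] w 0.0941 q6 -2.23
```

View pics/s2.png

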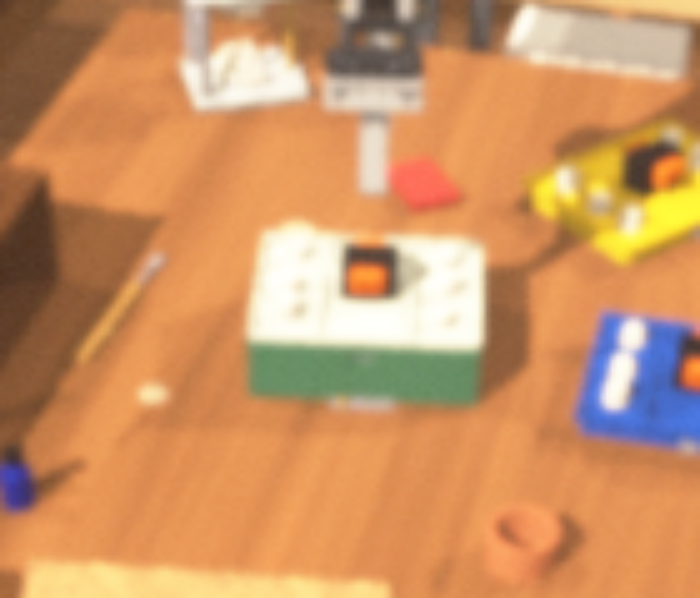

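Side view: the tray is latched, with the fingers over its handle and in line with the two buttons. The front button is at about crop (368,278), which is pixel (273.6,160.4). I'll check the grip position against it, then descend.

```bash
python3 -c "
from h import *
print(ray('side',[[273.1,159.9]],.089), TR[:2]+.027*np.array([-np.sin(YAW),np.cos(YAW)]))"
python3 -m handwheel '[[[15,2,0],0,-1],[[35,2,0],0,-1],[[55,2,0],0,-1],[[75,2,0],0,-1],[[80,2,0],0,-1]]' >/dev/null;python3 -c "
from h import *
go(TR-[0,0,.003])"
```

```text
[[ 0.54837011 -0.20688208  0.089     ]] [ 0.54517861 -0.20007058]
t 2.65 tcp [ 0.5494 -0.2245  0.1268] shift [40.7 -2.3  1.1] spin 0.004 toolx [-0.005  0.001 -1.   ] F [-0.  -0.3  0.3] w 0.0941 q6 -2.23
```

```bash
python3 -m handwheel '[[[15,-2,1],0,-1],[[30,-2,1],0,-1],[[38,-2,1],0,-1],[[41,-2,1],0,-1],[[41,-2,1],0,-1]]' >/dev/null;python3 -c "
from h import *
go(TR-[0,0,.003])"
python3 -m handwheel '[[[0,0,0],0,-0.2],[[0,0,0],0,-0.2],[[0,0,0],0,-0.2],[[0,0,0],0,-0.2],[[0,0,0],0,-0.2]]' 10 >/dev/null
python3 -c "
from h import *
go(TR-[0,0,.003])
p,d=camera('side');cv2.imwrite('pics/s3.png',cv2.resize(p[120:190,230:320],None,fx=8,fy=8))"
```

```text
t 3.15 tcp [ 0.5505 -0.2262  0.0855] shift [-0.5 -0.3  0.1] spin 0.004 toolx [-0.005  0.001 -1.   ] F [-0.4 -0.2 -0.5] w 0.0943 q6 -2.23
t 3.65 tcp [ 0.5506 -0.2263  0.0857] shift [-0.3 -0.3  0. ] spin 0.004 toolx [-0.005  0.001 -1.   ] F [0.1 0.1 0.9] w 0.058 q6 -2.23
```

View pics/s3.png

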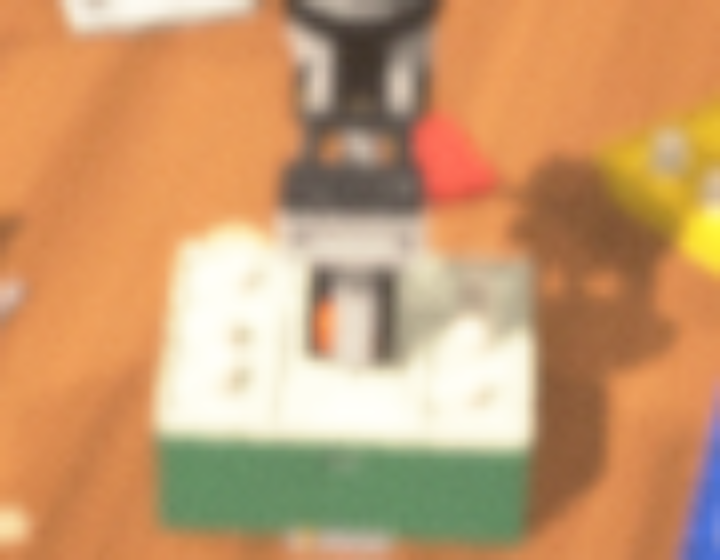

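The finger sits on the front button, centred on the handle to about 2 mm (finger at x≈357, handle centre at x≈353). Next, the pinch.

```bash
python3 -m handwheel '[[[0,0,0],0,0.2],[[0,0,0],0,0.2],[[0,0,0],0,1],[[0,0,0],0,1],[[0,0,0],0,1]]' 30
python3 -m handwheel '[[[0,0,0],0,1],[[0,0,0],0,1],[[0,0,0],0,1],[[0,0,0],0,1],[[0,0,0],0,1]]'
```

```text
time_s: 4.2
ee_pos: [0.5507, -0.2263, 0.0859]
eef_rot: [2.704, 1.566, 2.914]
force: [-1.9, 0.9, 5.2]
grip_width: 0.0361
time_s: 4.7
ee_pos: [0.5507, -0.2263, 0.086]
eef_rot: [2.701, 1.566, 2.91]
force: [-1.3, 1.5, 3.6]
grip_width: 0.0359
```

```bash
python3 -m handwheel '[[[-2,0,0],0,1],[[-5,0,0],0,1],[[-9,0,0],0,1],[[-12,0,0],0,1],[[-15,0,0],0,1]]'
python3 - <<'E'
from h import *
p,d=camera("side");cv2.imwrite("pics/s4.png",cv2.resize(p[110:210,220:340],None,fx=6,fy=6))
E
```

```text
time_s: 5.2
ee_pos: [0.5508, -0.2263, 0.1013]
eef_rot: [2.707, 1.566, 2.917]
force: [-0.1, -0.0, -3.5]
grip_width: 0.0361
```

View pics/s4.png

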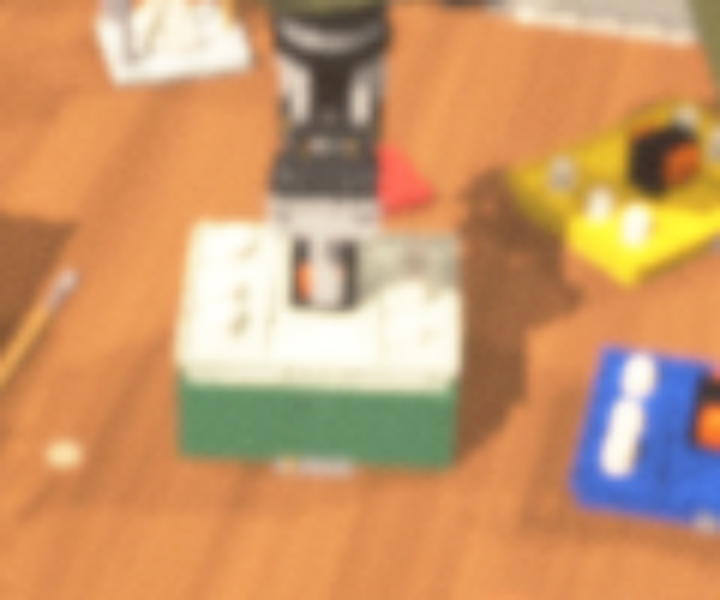

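The tray has risen level and its skirt shows above the green wall (crop rows 370–385). The load is 3.5 N and there is no snag. I'll keep lifting.

```bash
python3 -m handwheel '[[[-8,0,0],0,1],[[-18,0,0],0,1],[[-28,0,0],0,1],[[-38,0,0],0,1],[[-46,0,0],0,1]]'
python3 -m handwheel '[[[-4,0,0],0,1],[[-8,0,0],0,1],[[-10,0,0],0,1],[[-10,0,0],0,1],[[-10,0,0],0,1]]'
python3 -c "
from h import *
go([.5695,.187,.155])"
```

```text
time_s: 5.75
ee_pos: [0.5513, -0.2265, 0.1491]
eef_rot: [2.857, 1.568, 3.067]
force: [-0.4, 0.5, -3.0]
grip_width: 0.0356
time_s: 6.25
ee_pos: [0.5512, -0.2265, 0.1587]
eef_rot: [2.787, 1.567, 2.997]
force: [0.5, -0.8, -4.0]
grip_width: 0.0362
t 6.25 tcp [ 0.5512 -0.2265  0.1587] shift [  3.9 400.6 104. ] spin 0.004 toolx [-0.003  0.    -1.   ] F [ 0.5 -0.8 -4. ] w 0.0362 q6 -2.23
```

```bash
python3 -m handwheel '[[[0,8,2],0,1],[[0,24,6],0,1],[[0,46,12],0,1],[[0,72,19],0,1],[[0,98,25],0,1]]'
python3 -m handwheel '[[[0,26,7],0,1],[[0,52,14],0,1],[[0,78,20],0,1],[[0,104,27],0,1],[[0,130,34],0,1]]'
python3 -c "
from h import *
go([.5695,.187,.155])"
```

```text
time_s: 6.75
ee_pos: [0.5551, -0.1232, 0.1587]
eef_rot: [2.734, 1.567, 2.944]
force: [0.9, 0.4, -2.9]
grip_width: 0.0359
time_s: 7.25
ee_pos: [0.5607, 0.0134, 0.1587]
eef_rot: [2.689, 1.567, 2.9]
force: [0.1, -0.3, -3.5]
grip_width: 0.0359
t 7.25 tcp [0.5607 0.0134 0.1587] shift [  3.9 167.9  44.9] spin 0.005 toolx [-0.004  0.001 -1.   ] F [ 0.1 -0.3 -3.5] w 0.0359 q6 -1.82
```

```bash
python3 -m handwheel '[[[0,26,7],0,1],[[0,52,14],0,1],[[0,78,20],0,1],[[0,104,27],0,1],[[0,126,33],0,1]]'
python3 -m handwheel '[[[0,14,4],0,1],[[0,26,7],0,1],[[0,34,9],0,1],[[0,37,10],0,1],[[0,37,10],0,1]]'
python3 - <<'E'
from h import *
go([.5695,.187,.051-.003+.004])
p,d=camera("top");P=cloud("top",d);z=P[...,2]
roi=np.zeros(z.shape,bool);roi[120:250,140:290]=1
hsv=cv2.cvtColor(p,cv2.COLOR_BGR2HSV);m=roi&(hsv[...,1]<70)&(hsv[...,2]>100)&(z>.11)&(z<.15)
q=P[m];q=q[np.abs(q[:,2]-np.median(q[:,2]))<.012];A=np.c_[q[:,:2]-q[:,:2].mean(0),np.ones(len(q))]
print(len(q),np.linalg.lstsq(A,q[:,2],rcond=None)[0])
cv2.imwrite("pics/t5.png",cv2.resize(p[110:260,140:290],None,fx=4,fy=4))
p,d=camera("side");cv2.imwrite("pics/s5.png",cv2.resize(p[120:320,120:340],None,fx=3,fy=3))
E
```

```text
time_s: 7.75
ee_pos: [0.5658, 0.1461, 0.1588]
eef_rot: [2.647, 1.567, 2.859]
force: [0.1, -1.0, -4.0]
grip_width: 0.0361
time_s: 8.25
ee_pos: [0.5679, 0.1843, 0.1588]
eef_rot: [2.669, 1.567, 2.881]
force: [-0.2, 0.3, -3.8]
grip_width: 0.0359
t 8.25 tcp [0.5679 0.1843 0.1588] shift [106.8   2.1   2.6] spin 0.006 toolx [-0.004  0.001 -1.   ] F [-0.2  0.3 -3.8] w 0.0359 q6 -1.53
280 [ 0.00580464 -0.01098789  0.13644175]
```

View pics/s5.png

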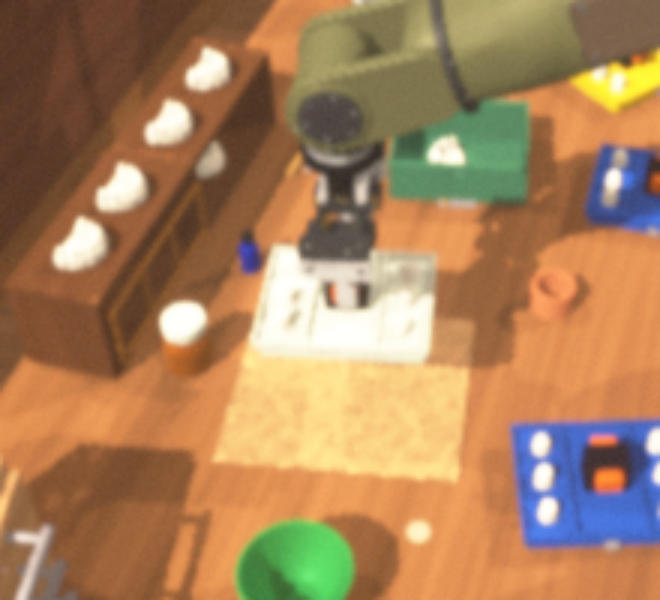

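Side view: the tray hangs level over the mat, about 11 cm up, and the cast is still in the open pan (crop 447,150). The depth plane fit gives about 0.7° tilt or less. Lowering now.

```bash
python3 -m handwheel '[[[12,2,2],0,1],[[32,2,2],0,1],[[54,2,2],0,1],[[72,2,2],0,1],[[84,2,2],0,1]]'
python3 -m handwheel '[[[8,0,0],0,1],[[14,0,0],0,1],[[19,0,0],0,1],[[22,0,0],0,1],[[23,0,0],0,1]]'
```

```text
time_s: 8.85
ee_pos: [0.5685, 0.1857, 0.0726]
eef_rot: [2.866, 1.565, 3.077]
force: [-0.5, -0.0, -2.7]
grip_width: 0.0359
time_s: 9.35
ee_pos: [0.5685, 0.1858, 0.0497]
eef_rot: [2.849, 1.565, 3.059]
force: [0.4, 0.3, -3.3]
grip_width: 0.0358
```

```bash
python3 -m handwheel '[[[0.5,0,0],0,1],[[1,0,0],0,1],[[1.5,0,0],0,1],[[2,0,0],0,1],[[2,0,0],0,1]]'
```

```text
time_s: 9.85
ee_pos: [0.5686, 0.1858, 0.048]
eef_rot: [2.814, 1.566, 3.025]
force: [-1.0, -0.3, 0.8]
grip_width: 0.0355
```

The force went from -3.3 N to +0.8 N, so the tray is seated. Releasing.

```bash
python3 -m handwheel '[[[0,0,0],0,0],[[0,0,0],0,-0.3],[[0,0,0],0,-0.6],[[0,0,0],0,-0.9],[[0,0,0],0,-0.9]]'
python3 -m handwheel '[[[-10,0,0],0,-0.9],[[-30,0,0],0,-0.9],[[-60,0,0],0,-0.9],[[-95,0,0],0,-0.9],[[-130,0,0],0,-0.9]]'
python3 -m handwheel '[[[-20,-20,-20],0,-0.9],[[-30,-60,-60],0,-0.9],[[-30,-100,-80],0,-0.9],[[-30,-140,-80],0,-0.9],[[-30,-140,-80],0,-0.9]]'
python3 - <<'E'
from h import *
go([.5695,.187,.2])
for n in("top","side"):
    p,d=camera(n)
    if n=="top":
        t=p;P=cloud(n,d);z=P[...,2]
        roi=np.zeros(z.shape,bool);roi[140:235,165:255]=1
        m=roi&(z>.018)&(z<.06);r=rect(n,big(m),.03);print("tray",r)
        q=P[m&(z<.04)];A=np.c_[q[:,:2]-q[:,:2].mean(0),np.ones(len(q))];print("plane",np.linalg.lstsq(A,q[:,2],rcond=None)[0])
    else: s=p
a=cv2.resize(t[120:250,150:360],(780,483))[:, :390]
b=cv2.resize(s[190:270,180:280],(400,320))
c=np.zeros((483,800,3),np.uint8);c[:,:390]=a;c[:320,400:]=b;cv2.imwrite("pics/f.png",c)
E
```

```text
time_s: 10.35
ee_pos: [0.5688, 0.1859, 0.0483]
eef_rot: [2.76, 1.566, 2.971]
force: [0.5, -0.1, -0.8]
grip_width: 0.0723
time_s: 10.85
ee_pos: [0.5693, 0.1857, 0.1806]
eef_rot: [2.7, 1.567, 2.911]
force: [-0.3, -0.3, -0.2]
grip_width: 0.0898
time_s: 11.35
ee_pos: [0.5207, 0.0284, 0.2121]
eef_rot: [2.757, 1.569, 2.963]
force: [0.5, 1.0, -0.7]
grip_width: 0.0893
t 11.35 tcp [0.5207 0.0284 0.2121] shift [ 12.  145.2  80.3] spin 0.001 toolx [-0.002  0.    -1.   ] F [ 0.5  1.  -0.7] w 0.0893 q6 -1.79
tray ((570.0345458984375, 183.0248260498047), (178.57888793945312, 142.30421447753906), 11.98983383178711)
plane [0.00244008 0.00203198 0.0258078 ]
```

View pics/f.png

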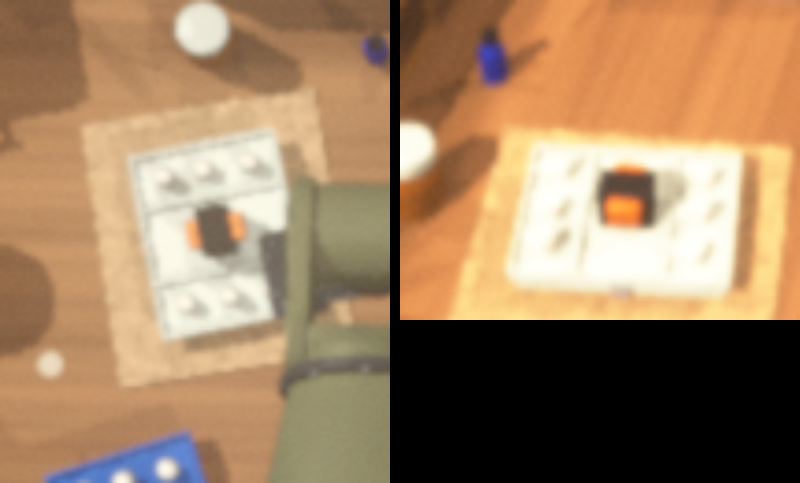

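The tray lies flat in the middle of the mat. Both orange buttons stand out, at crop (193,237) and (238,222), and the arm is clear. Handing in.

```bash
python3 -c "
from station import *
hand_in()"
```

```text
the job is handed in; nothing more can be done
```

I pinched both buttons with 30 N until the jaws stopped, lifted the tray off level, set it down on the cork mat and let go. I then backed the arm away and handed in at about 11.5 s; `hand_in()` gives no verdict.

**Last checks:**
- **Position:** the tray's middle measured (0.570, 0.183), about 4 mm from the mat's middle at (0.5695, 0.187).
- **Level:** the tray was flat to about 0.2°, and its height fits it resting on the mat.
- **Buttons:** both showed sprung out in the final top view. I judged this from the picture and did not measure it in mm.
- **Cast and bystanders:** the cast was seen lying in the pan, last checked while carrying the tray over the mat. I saw no bystander shifted in the pictures, but did not measure their positions again.

**Readings that disagreed:**
- The pinched opening read 36 mm, where 38 mm was expected with both buttons fully in. The tray lifted freely all the same.
- The side view put the front button about 7 mm from where the top view placed it. I put this down to the button's top face showing in the side view, and the grip went as planned.

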